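Seat an engine cover in its cradle and wedge up its lug

ROBOT

A 6-joint arm with a two-finger parallel gripper is mounted at the origin on the work surface. World frame = base frame: x ahead of the robot, y to its left, z up, the work surface at z = 0. Lengths are in m, angles in rad, forces in N, time in s.
With the tool pointing down it reaches from about 0.4 to 0.925 m from the base axis. Payload 3.4 kg.
Tool frame: the origin (TCP) lies at the very end of the fingers, on their centre line; the grasp point (between the pads) lies tcp_to_grasp behind it (tcp_to_grasp is the distance from the TCP to the grasp point, in m); z points along the fingers, y is the direction in which the jaws open and shut (so a half turn about z gives the same grasp; the last joint's range is limited). The gripper opens to 85 mm and grips with 20 to 120 N. Pads are 22 mm wide; open, the fingers measure 114 mm over their backs; the gripper's body (76 mm by 85 mm) begins 54 mm behind the grasp point. The pads swing forward as they close: fully open they stand 13 mm farther back than shut.
Start: joints at [1.232, 0.307, 1.506, -0, 1.328, -0.073], TCP at [0.151, 0.555, 0.204] pointing down, gripper open.
Joint ranges: [-3.12, 3.12], [-1.05, 2.28], [0.14, 2.33], [-1.42, 4.57], [0.1, 2.73], [-2.68, 2.68]. Speed limits (rad/s): [2.57, 2.57, 3.14, 3.14, 3.14, 3.14].

INTERFACE

Orientations are given as a unit quaternion [w, x, y, z].
In Python, from station import * gives the robot as it stands. The module is installed in compiled form; this text tells all that it offers.
- The arm moves only by the tool drive_tool, never from a script. Its argument "series" is one flat list of numbers, 7 for each row, row after row: the shift along the tool's x, y, z in mm, then the turn, a rotation vector about the tool's x, y, z in degrees, then the closure in counts, from 0 (fully open) to 255 (shut). A call has 1 to 10 rows; each row is the pose to reach, as a shift and turn from the pose measured when the call began, along the tool's axes at that moment; what a row does not reach only later rows make up. A row lasts 1/10 s, in which the tool goes at most 50 mm and 8.59 degrees, less where a joint would pass 70% of its speed; a pose out of reach is approached as far as the arm can. A call with a gripper value outside its range is refused whole. The fingers move at their own pace and stop on an object; "force" is the grip in N (left out, the last holds). Time passes only in rows, so rows that repeat a pose let the fingers close. It gives the time, the measured TCP pose, the force and the opening at its end, in the units of the state.
- observe(): the state, without advancing time (a new reading comes with each control period).
- read_camera(name): name is "scene" or "top" or "wrist"; returns a dict with "image" (384x512x3 uint8, red, green, blue), "fx", "fy", "cx", "cy" (pixels), "k1" (the pictures are not rectified: a ray, as slopes to the right and down, at radius r is drawn at 1 + k1 r^2 times it, then the intrinsics apply), "rvec" (rotation vector, rad) and "tvec" (3), from world to camera coordinates, as OpenCV has them. Camera axes: x right, y down, z forward; pixel columns grow to the right and rows downward; lengths in m; the calibration is good to about 2 mm. A picture is of the moment at which its call begins. There is no depth.
- hand_in(): hands the job in, once; it reports no verdict.
Trained networks look in the newest picture that a camera, given by its name, has taken for a name from the list of things; names that differ only in an ending like _2 or _b are one class to them, and where a whole thing is asked for, a point or a joint stands for the part that bears it (a point fixed in the world has none). Each returns a list of dicts, best first, with "confidence" (0 to 1); they miss things now and then, are a little off and sometimes report something else, mostly with a low value. They report only what shows in the picture. A call takes as long as a camera call. They do not tell look-alikes from the thing itself.
- recognise(camera, target): "at" ([column, row] in pixels, amid what is visible of it).
- silhouettes(camera, target): "region" (384x512 bool, what is visible of it) and "at" ([column, row] in pixels, amid what is visible of it).
- spot_point(camera, target): "at" ([column, row] in pixels: a listed point, or the origin of a listed thing).
The state is a dict: "time_s": time; "q": joint angles; "qd": joint speeds; "joint_torque": joint torques, N m; "ee_pos": TCP position; "eef_rot": TCP orientation; "ft_force": force on the tool from outside, world axes, zero at the start; "moment": the same for the moment, N m; "opening": opening from 0.0 (shut) to 1.0 (fully open).
Only numpy, scipy, OpenCV 4.12 (cv2) and the standard library are available. Lean on these libraries where they do the work, as an engineer would, in place of code of your own. Each camera call takes 0.05 s, during which the arm holds its last target. There are 200 camera calls.

TASK

Lower the aluminium engine cover (do not drop it) into the pocket of the green-walled cradle, flat and square with its lug sticking out through the notch, and let go of it. Then grip the yellow wedge by its handle block and push it, thin end first and flat along the cradle's bed, under the lug until the lug just lifts, by about 4 mm and never as much as 8 mm, while the cover's other end stays down in the pocket. Finish still gripping the wedge there, so that the wedge alone holds the lug up; leave the spray can, the oil filter and the wrench alone.

Things in the scene. Friction and masses are not known exactly. Their poses are not given: they have to be found in the camera images.
- cradle: Fixed bench cradle: dark steel slab 245 x 120 x 10 mm (x -170 to +75, y -60 to +60 mm) with a pocket walled in green. Origin on the bench under the pocket's centre, z up. Green walls 12 mm thick, tops 34 mm above the bench; inside upright to 26 mm, then flaring out 4.5 mm as a lead-in. The -x wall has a central notch 48 mm wide for lug and wedge.
- pocket_floor (a point): Centre of the pocket, level with its floor, 20 mm above the bench. The pocket is 114 (cradle x) by 84 mm (y). Its floor is two steel rails along x, 22 to 56 mm either side of the centre line; between them an open channel 44 mm wide, its bottom the slab's top, 10 mm above the bench, continues the bed in +x.
- bed (a point): Point on the bed: the bare slab top, 10 mm above the bench, in front of the notch, from cradle x = -70 to -170 mm; this point is at x = -120 mm on the centre line. The wedge slides flat along it in the cradle's +x direction.
- cover: Loose aluminium engine cover, 0.5 to 0.8 kg: plate 110 (x) x 80 (y) x 12 mm; on its middle a block 60 (x) x 44 (y) mm, 12 to 42 mm above the underside: grip it across y; on that a black cap 8 mm tall. A lug at the -x end (see lug_tip). Origin: centre of the plate's underside, z up; flat on the bench at first. Seats with its x axis along the cradle's, 2 mm play each side.
- lug_tip (a point): On the cover: middle of the lower edge at the lug's outer end, x = -79 mm, z = 0 in the cover's frame. The lug is 30 mm wide, 12 mm thick, flush with the plate's underside, from x = -55 to -79 mm. This edge is 20 mm above the bench when the cover is seated.
- far_edge (a point): On the cover: middle of the plate's lower edge at the end away from the lug, x = +55 mm, z = 0 in the cover's frame. The seated cover tips about this edge when the lug is lifted.
- wedge: Loose yellow steel wedge, 0.2 to 0.3 kg, 100 (x) x 30 (y) mm, flat underneath, lying on the bench. Tip at +x, 4 mm thick; the top slopes up 1 in 5 to 24 mm at the thick end (-x), where a handle block 24 (x) x 30 (y) x 55 mm tall with a black band stands, centred at x = -38 mm: grip it across y. Origin: centre of the underside, z up.
- wedge_tip (a point): On the wedge: middle of the lower edge of its thin tip, x = +50 mm in its frame. Flat on the bed, the wedge meets the seated lug's lower edge when this tip is 30 mm past that edge (towards cradle +x); each further 5 mm of push lifts the lug 1 mm. The push takes 3 to 15 N.
- spray_can: Loose upright blue spray can, 58 mm in diameter, 165 mm tall, white band, red cap, origin at the centre of its base. Leave alone.
- oil_filter: Loose upright orange oil filter, 74 mm in diameter, 74 mm tall, origin at the centre of its base. Leave alone.
- wrench: Loose steel wrench, 170 mm long, lying flat on the bench, origin under its middle. Leave alone.
There are look-alikes about, which are no part of the job. What is meant by the wedge is not pink, and is the smaller of those in its own colour.

How it is judged:
On the way, in this order (a step that is already met when the one before it is completed fails the run):
1. the cover sits flat and square in the pocket, released (x of cover in the frame of cradle between -0.006 and 0.006 m and y of cover in the frame of cradle between -0.006 and 0.006 m and angle between the y axis of cover and the y axis of cradle, either way round below 0.07 rad and contact force between cover and the fingers below 0.1 N and contact force between cover and the arm below 0.1 N and z of cover in the frame of cradle between 0.018 and 0.0222 m and angle between cover's own z axis and vertical below 0.025 rad), for 0.2 s.
2. the wedge, gripped and resting on the cradle, lifts the lug (contact force between wedge and cover above 0.4 N and contact force between wedge and cradle above 0.3 N and contact force between wedge and the fingers above 2 N and contact force between cover and the fingers below 0.1 N and contact force between cover and the arm below 0.1 N and z of lug_tip in the frame of cradle above 0.0215 m), for 0.2 s.
At the end, for the whole second after the job is handed in: Wedge gripped (over 2 N), flat on the cradle (2.5 mm, 0.06 rad) and pressing on it; it carries the lug 1.5 to 7.5 mm above its seated height; far edge down (2 mm); cover within 6 mm of the pocket's centre and 0.07 rad of square, not touched by the robot; cover and wedge still (all of step 2 and x of cover in the frame of cradle between -0.006 and 0.006 m and y of cover in the frame of cradle between -0.006 and 0.006 m and angle between the y axis of cover and the y axis of cradle, either way round below 0.07 rad and z of lug_tip in the frame of cradle below 0.0275 m and z of far_edge in the frame of cradle between 0.018 and 0.0222 m and z of wedge in the frame of cradle between 0.0075 and 0.0125 m and angle between wedge's own z axis and vertical below 0.06 rad and linear speed of each of cover, wedge below 0.01 m/s); the arm keeps its last pose, push and grip.
It fails at once if the cover was dropped from more than 15 mm above the pocket floor (contact force between cover and anything else below 0.02 N and height (world z) of cover above 0.035 m).
It fails at once if the wedge lifted the lug by 8 mm or more (contact force between wedge and cover above 0.3 N and z of lug_tip in the frame of cradle above 0.028 m and x of cover in the frame of cradle between -0.02 and 0.02 m and y of cover in the frame of cradle between -0.02 and 0.02 m).
It fails at once if the spray can was disturbed (moved more than 30 mm) (distance of spray_can from where it was at the start of the episode above 0.03 m).
It fails at once if the oil filter was disturbed (moved more than 30 mm) (distance of oil_filter from where it was at the start of the episode above 0.03 m).
It fails at once if the wrench was disturbed (moved more than 30 mm) (distance of wrench from where it was at the start of the episode above 0.03 m).
It also fails if it takes over 59 s, if anything falls off the work surface, if the arm or the gripper's body presses on something with over 40 N, if the wrist force passes 120 N, or if a joint passes its speed limit or range.

## Working session

There is one attempt and no reset: what is moved stays moved. The work goes in short steps, Python scripts to look and compute and a tool call to move; the robot and the scene stay as the last step left them, time stands still between calls to the robot, and variables do not carry over. Pictures are saved under pics/ and viewed, about 8 in all and at most 12, crops included, and the job is handed in when it is done.

Besides the shell and the picture viewer there is one more tool, called after ">>>" as name(argument=value, ...) on one line, values as JSON. drive_tool: Moves the arm, as the interface text tells. Its arguments: {"type":"object","properties":{"series":{"type":"array"},"force":{"type":"number"}},"required":["series"]}

```bash
mkdir -p pics
cat > h.py <<'E'
from station import *
import numpy as np, cv2
from scipy.spatial.transform import Rotation as R
def ray(c,px):
    K=np.array([[c['fx'],0,c['cx']],[0,c['fy'],c['cy']],[0,0,1]])
    n=(np.array(px,float)-[c['cx'],c['cy']])/[c['fx'],c['fy']]
    u=n.copy()
    for _ in range(30): u=n/(1+c['k1']*(u@u))
    Rm=R.from_rotvec(np.ravel(c['rvec'])).as_matrix(); t=np.ravel(c['tvec'])
    return -Rm.T@t, Rm.T@np.array([u[0],u[1],1])
def onz(c,px,z):
    o,d=ray(c,px); return o+d*(z-o[2])/d[2]
def proj(c,P):
    Rm=R.from_rotvec(np.ravel(c['rvec'])).as_matrix(); p=np.atleast_2d(P)@Rm.T+np.ravel(c['tvec'])
    u=p[:,:2]/p[:,2:]; u=u*(1+c['k1']*(u**2).sum(1,keepdims=True))
    return u*[c['fx'],c['fy']]+[c['cx'],c['cy']]
def save(n,im): cv2.imwrite('pics/'+n,cv2.cvtColor(im,cv2.COLOR_RGB2BGR))
E
python3 - <<'E'
from h import *
s=observe();print(s['ee_pos'],s['eef_rot'],s['ft_force'],s['opening'],[k for k in s])
ims=[]
Z=dict(cradle=0,pocket_floor=.02,bed=.01,cover=0,lug_tip=0,far_edge=0,wedge=0,wedge_tip=0,spray_can=0,oil_filter=0,wrench=0)
for n in('top','scene'):
    c=read_camera(n); save(n+'0.png',cv2.resize(c['image'],(800,600)))
    print(n,ray(c,(256,192)))
    for k,z in Z.items():
        for d in spot_point(n,k)[:3]: print(n,k,np.round(d['at'],1),round(d['confidence'],2),np.round(onz(c,d['at'],z)[:2],3))
try: print(tcp_to_grasp)
except Exception as e: print(e)
E
```

```text
[0.15082048 0.55412425 0.20311668] [-1.99864358e-04  1.32501397e-01  9.91182331e-01 -9.62881553e-04] [ 0.44051625 -0.01176525 -0.2285438 ] 0.9995807996365663 ['time_s', 'q', 'qd', 'joint_torque', 'ee_pos', 'eef_rot', 'ft_force', 'moment', 'opening']
top (array([ 0.45069001, -0.04399503,  1.43640386]), array([ 0.08156183,  0.03392976, -0.9961745 ]))
top cradle [248.8 196.6] 0.78 [0.555 0.026]
top pocket_floor [160.6 221.5] 0.56 [0.487 0.28 ]
top bed [290.7 200.6] 0.9 [ 0.541 -0.095]
top cover [138.  221.3] 0.92 [0.489 0.35 ]
top lug_tip [161.2 221.8] 0.58 [0.487 0.282]
top far_edge [116.7 214.9] 0.89 [0.509 0.412]
top far_edge [355.6 225.7] 0.69 [ 0.466 -0.281]
top wedge [374.6 216.1] 0.83 [ 0.492 -0.336]
top wedge [349.8 268.8] 0.77 [ 0.343 -0.26 ]
top wedge [418.2 182.2] 0.64 [ 0.588 -0.463]
top wedge_tip [403.6 167.1] 0.86 [ 0.633 -0.424]
top wedge_tip [340.6 242. ] 0.71 [ 0.42  -0.236]
top wedge_tip [356.3 225.2] 0.6 [ 0.467 -0.283]
top spray_can [180.9 137.5] 0.74 [0.734 0.224]
top oil_filter [271.8 122.3] 0.59 [ 0.774 -0.045]
top wrench [161.7 224.3] 0.69 [0.479 0.281]
top wrenc
[... 396 characters left out ...]
 0.4 [0.5   0.273]
scene cover [393.1 190.9] 0.61 [0.492 0.355]
scene cover [152.6 160.1] 0.16 [ 0.481 -0.329]
scene lug_tip [363.8 187.5] 0.81 [0.492 0.276]
scene far_edge [413.  194.6] 0.87 [0.497 0.408]
scene far_edge [361.4 185.6] 0.31 [0.486 0.269]
scene wedge [187.4 134. ] 0.86 [ 0.35  -0.261]
scene wedge [154.  162.7] 0.74 [ 0.491 -0.322]
scene wedge [ 95.6 181.2] 0.72 [ 0.59 -0.46]
scene wedge_tip [103.6 191.8] 0.72 [ 0.625 -0.421]
scene wedge_tip [168.2 165.1] 0.7 [ 0.494 -0.278]
scene wedge_tip [188.7 150.7] 0.58 [ 0.424 -0.236]
scene spray_can [340.8 256.8] 0.72 [0.735 0.225]
scene oil_filter [231.  251.5] 0.79 [ 0.763 -0.037]
scene wrench [144.6 220.6] 0.57 [ 0.705 -0.276]
0.0187
```

View pics/top0.png

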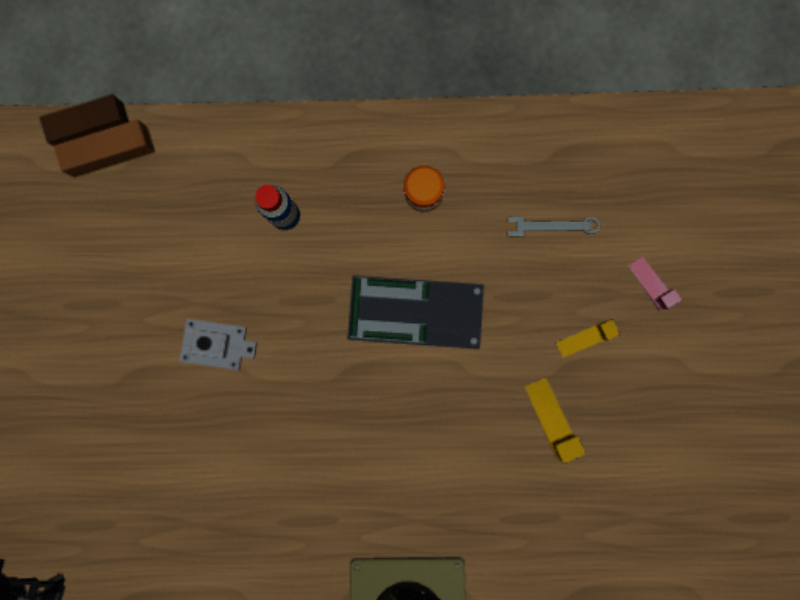

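View pics/scene0.png

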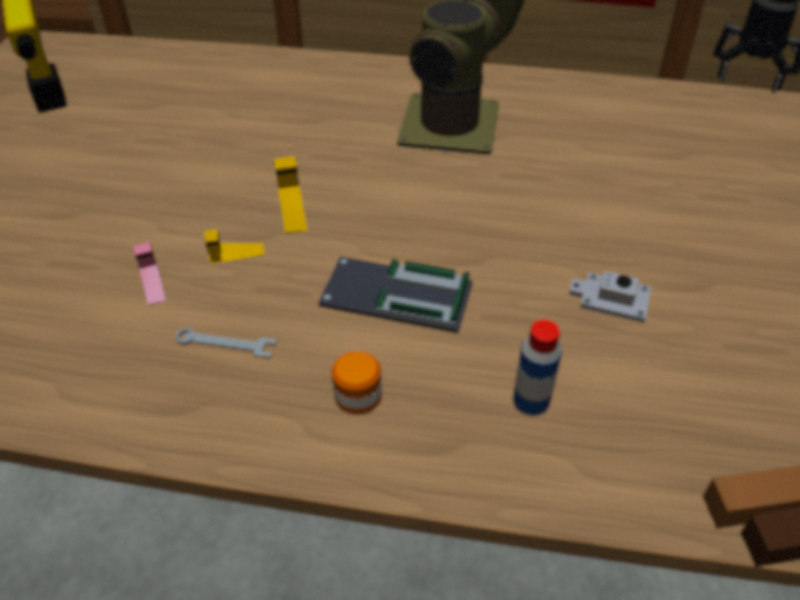

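The top view shows the cover at (218,345) with its lug pointing right, and the cradle at (415,312) with its bed to the right. In that same 800-px picture there are three wedge candidates:
- small yellow at (588,338)
- large yellow at (555,420)
- pink at (655,283)

The small yellow one fits the description. I'll check it in one crop and compute the first approach.

```bash
cat >> h.py <<'E'
def go(p,yaw):
    """shift (mm) and turn (deg) to TCP p, tool down, tool y at yaw deg"""
    s=observe(); q=s['eef_rot']; A=R.from_quat([q[1],q[2],q[3],q[0]])
    y=np.array([np.cos(np.radians(yaw)),np.sin(np.radians(yaw)),0]); z=np.array([0,0,-1.]); x=np.cross(y,z)
    G=R.from_matrix(np.stack([x,y,z],1))
    print('go',np.round(A.inv().apply(np.array(p)-s['ee_pos'])*1000,1),np.round((A.inv()*G).as_rotvec(degrees=True),2),'t',round(s['time_s'],2),'tcp',np.round(s['ee_pos'],4),'F',np.round(s['ft_force'],1),'op',round(s['opening'],3))
E
python3 - <<'E'
from h import *
c=read_camera('top'); save('wcrop.png',cv2.resize(c['image'][150:310,320:450],None,fx=3.5,fy=3.5))
go([.49,.347,.25],-5.5)
E
```

```text
go [-381.6 -111.5  -46. ] [-0.    0.   80.27] t 1.25 tcp [0.151  0.5548 0.204 ] F [ 0.3 -0.  -0.5] op 1.0
```

View pics/wcrop.png

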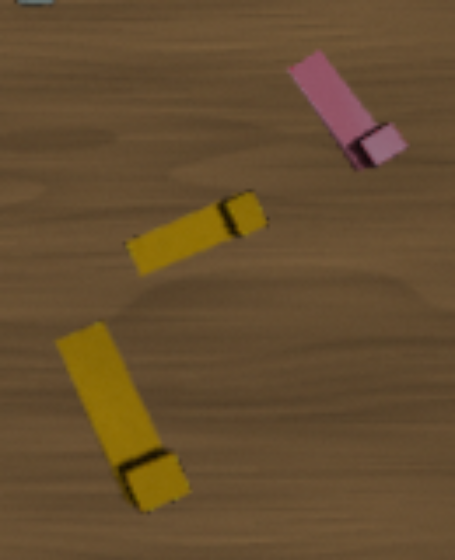

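The crop settles it: the small yellow wedge at crop (195,232), handle at (243,214), tip at (137,258). The big yellow (122,420) and the pink (348,110) are look-alikes. Moving over the cover now.

>>> drive_tool(series=[-382, -111, -46, 0, 0, 80.3, 0, -382, -111, -46, 0, 0, 80.3, 0, -382, -111, -46, 0, 0, 80.3, 0, -382, -111, -46, 0, 0, 80.3, 0, -382, -111, -46, 0, 0, 80.3, 0, -382, -111, -46, 0, 0, 80.3, 0, -382, -111, -46, 0, 0, 80.3, 0, -382, -111, -46, 0, 0, 80.3, 0, -382, -111, -46, 0, 0, 80.3, 0, -382, -111, -46, 0, 0, 80.3, 0])

```text
time_s: 2.25
ee_pos: [0.4925, 0.346, 0.2499]
eef_rot: [0.0, 0.743, 0.669, 0.0]
ft_force: [0.2, 1.1, 0.3]
opening: 0.999
```

>>> drive_tool(series=[0, 0, 0, 0, 0, 0, 0, 0, 0, 0, 0, 0, 0, 0])

```text
time_s: 2.45
ee_pos: [0.4927, 0.3457, 0.2499]
eef_rot: [0.0, 0.743, 0.67, 0.0]
ft_force: [0.0, -0.3, -1.1]
opening: 0.998
```

Run:
```python
from h import *
go([.49,.347,.25],-5.5)
c=read_camera('wrist'); save('w1.png',cv2.resize(c['image'],(800,600)))
for k in('cover','lug_tip','far_edge'):
    for d in spot_point('wrist',k)[:2]: print(k,np.round(d['at'],1),round(d['confidence'],2),np.round(onz(c,d['at'],0)[:2],4))
for d in silhouettes('wrist','cover')[:1]:
    m=d['region'].astype('uint8'); r=cv2.minAreaRect(cv2.findNonZero(m)); print(r)
```

```text
go [ 1.  -2.8 -0.1] [ 0.02  0.   -0.43] t 2.45 tcp [0.4927 0.3457 0.2499] F [ 0.  -0.3 -1.1] op 0.998
cover [253.6 144. ] 0.61 [0.4895 0.3527]
lug_tip [252.8 196.7] 0.88 [0.4802 0.2754]
lug_tip [254.5 143.7] 0.45 [0.4908 0.353 ]
far_edge [257.4  99.3] 0.76 [0.5007 0.4117]
((254.0005340576172, 151.24197387695312), (61.195350646972656, 97.31381225585938), 3.6913859844207764)
```

View pics/w1.png

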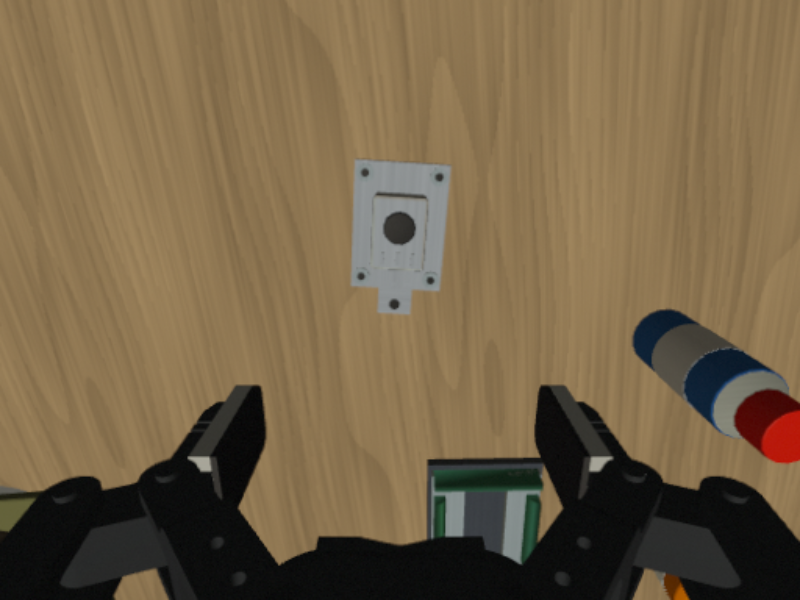

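The wrist view shows the cover with plate corners at (356,160), (451,166), (440,291) and (351,287), and the lug end at (394,314). The fingers are clear of it. The spray can is at right and the cradle at the bottom. Fitting the pose from the corners.

```bash
cat >> h.py <<'E'
def fit(c,px,local,z):
    """2D pose (x,y,yaw deg) from pixels with local xy at heights z"""
    W=np.array([onz(c,p,zz)[:2] for p,zz in zip(px,np.broadcast_to(z,len(px)))]); L=np.array(local,float)
    a,b=W-W.mean(0),L-L.mean(0); y=np.arctan2((b[:,0]*a[:,1]-b[:,1]*a[:,0]).sum(),(a*b).sum())
    M=np.array([[np.cos(y),-np.sin(y)],[np.sin(y),np.cos(y)]]); t=W.mean(0)-M@L.mean(0)
    print('pose',np.round(t,4),round(np.degrees(y),2),'res mm',np.round((W-t-L@M.T)*1000,1).tolist()); return t,np.degrees(y)
E
python3 - <<'E'
from h import *
c=read_camera('wrist')
px=np.array([(356,160),(451,166),(440,291),(351,287),(394,314)])*.64
t,y=fit(c,px,[(.055,.04),(.055,-.04),(-.055,-.04),(-.055,.04),(-.079,0)],.012)
m=silhouettes('wrist','cover')[0]['region'].astype('uint8')
print(cv2.approxPolyDP(cv2.findContours(m,0,2)[0][0],3,True)[:,0].tolist())
go([*t,.12],y-90); go([*t,.035],y-90)
for k in('cradle','pocket_floor','bed'):
    c=read_camera('scene')
    for d in spot_point('scene',k)[:1]: print(k,np.round(onz(c,d['at'],dict(cradle=0,pocket_floor=.02,bed=.01)[k])[:2],4))
for n in ('top',):
    c=read_camera(n); px=np.array([(350,345),(356,275),(484,283),(481,349)])*.64
    fit(c,px,[(.075,-.06),(.075,.06),(-.17,.06),(-.17,-.06)][1:2]+[(.075,-.06)]+[(-.17,-.06),(-.17,.06)] if 0 else [(.075,.06),(.075,-.06),(-.17,-.06),(-.17,.06)],.01)
E
```

```text
pose [0.4916 0.352 ] 80.67 res mm [[0.6, 0.0], [-0.3, 0.1], [0.2, 0.5], [-0.4, -0.5], [-0.2, -0.1]]
[[227, 102], [225, 181], [241, 183], [243, 199], [261, 201], [266, 185], [281, 184], [288, 106]]
go [  5.6  -1.3 130. ] [ 0.02 -0.01  3.4 ] t 2.8 tcp [0.4922 0.3462 0.25  ] F [0.1 0.5 0.3] op 1.0
go [  5.6  -1.3 215. ] [ 0.02 -0.01  3.4 ] t 2.8 tcp [0.4922 0.3462 0.25  ] F [0.1 0.5 0.3] op 1.0
cradle [0.5563 0.0275]
pocket_floor [0.5536 0.0209]
bed [ 0.5304 -0.092 ]
pose [0.5463 0.0198] 86.06 res mm [[-5.8, -0.4], [4.5, -4.6], [1.7, 2.3], [-0.4, 2.7]]
```

The cover pose is good (residuals under 1 mm). I'll take one quick look at the cradle from above before loading the gripper.

>>> drive_tool(series=[330, 30, 0, 0, 0, -2, 0, 330, 30, 0, 0, 0, -2, 0, 330, 30, 0, 0, 0, -2, 0, 330, 30, 0, 0, 0, -2, 0, 330, 30, 0, 0, 0, -2, 0, 330, 30, 0, 0, 0, -2, 0, 330, 30, 0, 0, 0, -2, 0, 330, 30, 0, 0, 0, -2, 0, 330, 30, 0, 0, 0, -2, 0, 330, 30, 0, 0, 0, -2, 0])

```text
time_s: 4.15
ee_pos: [0.5568, 0.6698, 0.2502]
eef_rot: [0.0, 0.731, 0.682, -0.0]
ft_force: [-0.5, -0.5, -0.9]
opening: 0.997
```

Run:
```python
from h import *
go([.4916,.352,.12],-9.3)
c=read_camera('wrist'); save('w2.png',cv2.resize(c['image'],(800,600)))
np.save('w2.npy',c,allow_pickle=True)
for k,z in(('pocket_floor',.02),('bed',.01)):
    for d in spot_point('wrist',k)[:2]: print(k,np.round(d['at'],1),round(d['confidence'],2),np.round(onz(c,d['at'],z)[:2],4))
```

```text
go [-321.5  -42.8  130.4] [0.01 0.05 5.28] t 4.15 tcp [0.5568 0.6698 0.2502] F [-0.5 -0.5 -0.9] op 0.997
bed [232.8 330.2] 0.61 [0.4957 0.3646]
```

View pics/w2.png

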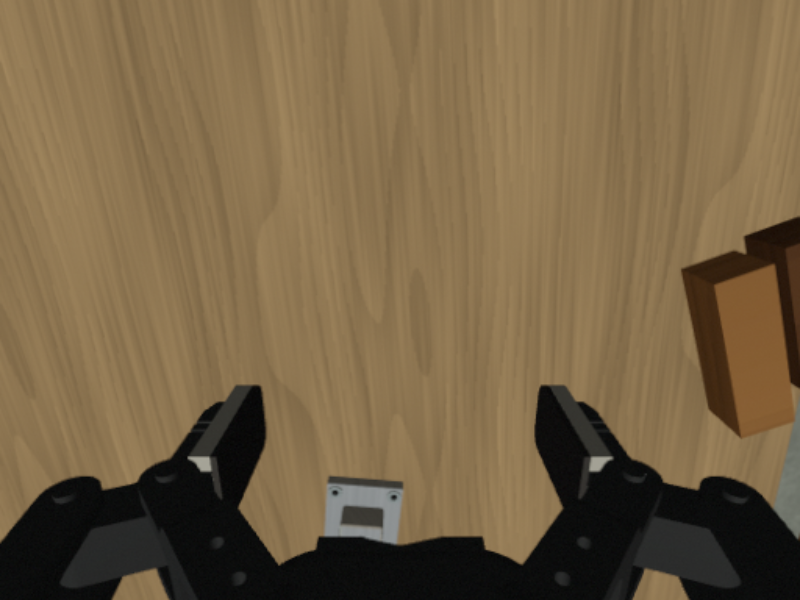

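I sent that in the wrong direction: tool +x is world +y here. The picture shows the far side of the cover at the bottom edge, and nothing was touched. Correcting with computed numbers.

Run:
```python
from h import *
go([.552,.0,.25],-5)
```

```text
go [-668.3   42.3    1.1] [ 0.06 -0.05  0.95] t 4.3 tcp [0.5571 0.6696 0.2516] F [-0.5 -0.3  1.1] op 0.994
```

>>> drive_tool(series=[-668, 42, 1, 0, 0, 1, 0, -668, 42, 1, 0, 0, 1, 0, -668, 42, 1, 0, 0, 1, 0, -668, 42, 1, 0, 0, 1, 0, -668, 42, 1, 0, 0, 1, 0, -668, 42, 1, 0, 0, 1, 0, -668, 42, 1, 0, 0, 1, 0, -668, 42, 1, 0, 0, 1, 0, -668, 42, 1, 0, 0, 1, 0, -668, 42, 1, 0, 0, 1, 0])

```text
time_s: 5.3
ee_pos: [0.5521, 0.1683, 0.2513]
eef_rot: [0.001, 0.738, 0.675, 0.002]
ft_force: [1.1, 0.3, 1.2]
opening: 1.006
```

Run:
```python
from h import *
go([.552,.0,.25],-5)
```

```text
go [-167.6   14.9    1.2] [ 0.18 -0.07 -0.1 ] t 5.3 tcp [0.5521 0.1683 0.2513] F [1.1 0.3 1.2] op 1.006
```

>>> drive_tool(series=[-168, 15, 1, 0, 0, 0, 0, -168, 15, 1, 0, 0, 0, 0, -168, 15, 1, 0, 0, 0, 0, -168, 15, 1, 0, 0, 0, 0, -168, 15, 1, 0, 0, 0, 0])

```text
time_s: 5.8
ee_pos: [0.5512, -0.0042, 0.2513]
eef_rot: [0.002, 0.74, 0.673, 0.002]
ft_force: [-0.4, 1.0, 0.1]
opening: 0.999
```

Run:
```python
from h import *
c=read_camera('wrist'); save('w3.png',cv2.resize(c['image'],(800,600)))
np.save('w3.npy',c,allow_pickle=True)
for k,z in(('pocket_floor',.02),('bed',.01)):
    for d in spot_point('wrist',k)[:2]: print(k,np.round(d['at'],1),round(d['confidence'],2),np.round(onz(c,d['at'],z)[:2],4))
go([.4916,.352,.12],-9.3)
```

```text
pocket_floor [253.7 132. ] 0.95 [0.5512 0.0217]
bed [254.4 214. ] 0.86 [ 0.5406 -0.0988]
go [345.  -91.9 131.2] [ 0.24 -0.13  4.16] t 5.95 tcp [ 5.516e-01 -1.000e-04  2.509e-01] F [-0.3  0.8  0.4] op 0.997
```

View pics/w3.png

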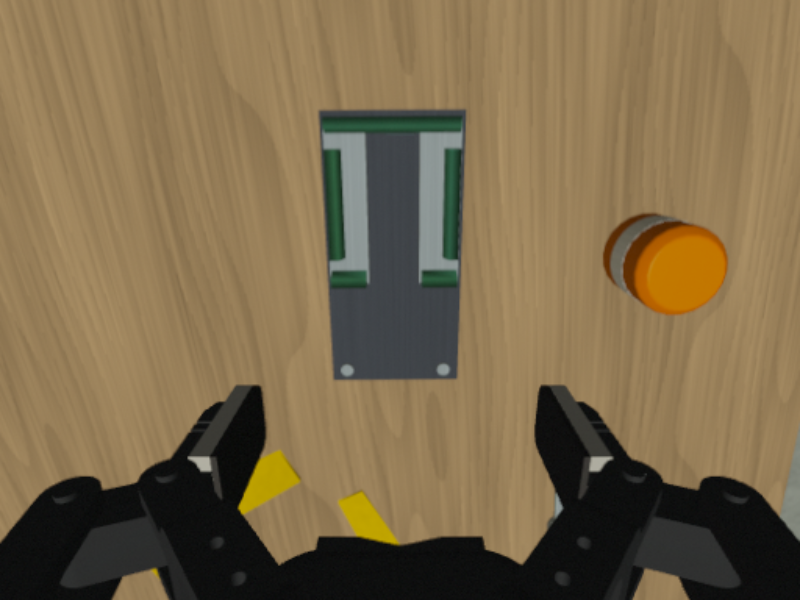

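The wrist view shows the cradle with slab corners at (320,111), (465,111), (457,380) and (334,380). The notch faces down and the wedge tips are at the bottom.

Run:
```python
from h import *
c=np.load('w3.npy',allow_pickle=True).item()
S=np.array
fit(c,S([(320,111),(465,111),(457,380),(334,380)])*.64,[(.075,.06),(.075,-.06),(-.17,-.06),(-.17,.06)],.01)
# pocket side: rail ends at notch face (x=-69), rail inner edges, z=.02
fit(c,S([(368,133),(419,133),(421,286),(368,286)])*.64,[(.057,.022),(.057,-.022),(-.069,-.022),(-.069,.022)],[.02,.02,.034,.034])
```

```text
pose [0.5489 0.0227] 84.96 res mm [[0.9, 0.1], [-1.4, -0.4], [-0.0, -0.3], [0.4, 0.7]]
pose [0.5494 0.0242] 84.82 res mm [[1.4, -0.9], [-1.6, -0.8], [0.8, 0.7], [-0.5, 1.0]]
```

>>> drive_tool(series=[345, -92, 0, 0, 0, 4.2, 0, 345, -92, 0, 0, 0, 4.2, 0, 345, -92, 0, 0, 0, 4.2, 0, 345, -92, 0, 0, 0, 4.2, 0, 345, -92, 0, 0, 0, 4.2, 0, 345, -92, 0, 0, 0, 4.2, 0, 345, -92, 0, 0, 0, 4.2, 0, 345, -92, 100, 0, 0, 4.2, 0, 345, -92, 131, 0, 0, 4.2, 0, 345, -92, 131, 0, 0, 4.2, 0])

```text
time_s: 6.95
ee_pos: [0.4879, 0.3536, 0.1171]
eef_rot: [0.0, 0.761, 0.649, 0.0]
ft_force: [0.5, -0.2, -0.6]
opening: 0.999
```

Run:
```python
from h import *
go([.4916,.352,.022],-9.3)
```

```text
go [-1.   3.8 95.1] [ 0.04 -0.01  0.2 ] t 6.95 tcp [0.4879 0.3536 0.1171] F [ 0.5 -0.2 -0.6] op 0.999
```

>>> drive_tool(series=[-1, 4, 30, 0, 0, 0.2, 0, -1, 4, 60, 0, 0, 0.2, 0, -1, 4, 85, 0, 0, 0.2, 0, -1, 4, 95, 0, 0, 0.2, 0, -1, 4, 101, 0, 0, 0.2, 0, -1, 4, 101, 0, 0, 0.2, 0, -1, 4, 101, 0, 0, 0.2, 0])

```text
time_s: 7.65
ee_pos: [0.4926, 0.3528, 0.0173]
eef_rot: [0.0, 0.762, 0.648, 0.001]
ft_force: [0.6, -0.1, -0.2]
opening: 1.002
```

>>> drive_tool(series=[0, 0, 0, 0, 0, 0, 255, 0, 0, 0, 0, 0, 0, 255, 0, 0, 0, 0, 0, 0, 255, 0, 0, 0, 0, 0, 0, 255, 0, 0, 0, 0, 0, 0, 255, 0, 0, 0, 0, 0, 0, 255, 0, 0, 0, 0, 0, 0, 255, 0, 0, 0, 0, 0, 0, 255], force=80)

```text
time_s: 8.45
ee_pos: [0.4925, 0.3529, 0.0182]
eef_rot: [0.0, 0.762, 0.648, 0.002]
ft_force: [-1.3, -0.7, 5.0]
opening: 0.242
```

Run:
```python
from h import *
go([.4916,.352,.016],-9.3)
```

```text
go [-1.  -0.8  2.2] [ 0.15 -0.13  0.01] t 8.45 tcp [0.4925 0.3529 0.0182] F [-1.3 -0.7  5. ] op 0.242
```

>>> drive_tool(series=[0, 0, 0, 0, 0, 0, 255, 0, 0, 0, 0, 0, 0, 255])

```text
time_s: 8.65
ee_pos: [0.4925, 0.3529, 0.0183]
eef_rot: [0.0, 0.762, 0.647, 0.002]
ft_force: [0.0, -0.5, 1.5]
opening: 0.237
```

Run:
```python
from h import *
go([.4916,.352,.016],-9.3)
c=read_camera('wrist'); save('w4.png',cv2.resize(c['image'],(640,480)))
```

```text
go [-1.1 -0.8  2.3] [ 0.15 -0.14  0.  ] t 8.65 tcp [0.4925 0.3529 0.0183] F [ 0.  -0.5  1.5] op 0.237
```

View pics/w4.png

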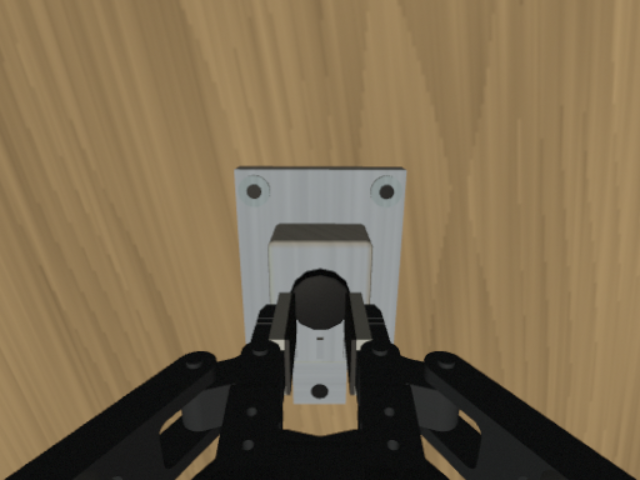

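Run:
```python
from h import *
c=read_camera('wrist'); s=observe()
o,_=ray(c,(256,192)); print('cam',np.round(o,3), c['fx'])
y=np.radians(80.67); M=np.array([[np.cos(y),-np.sin(y)],[np.sin(y),np.cos(y)]])
def W(x,yy,z): return [*(np.array([.4916,.352])+M@[x,yy]),z]
for n,p in dict(plTL=W(.055,.04,.012),plTR=W(.055,-.04,.012),blTL=W(.03,.022,.042),blTR=W(.03,-.022,.042),blBL=W(-.03,.022,.042),blBR=W(-.03,-.022,.042),cap=W(0,0,.05),lugtop=W(-.079,0,.012),tcp=s['ee_pos'],tcp_cap=[*s['ee_pos'][:2],.045]).items():
    print(n,np.round(proj(c,p)[0]*1.25))
q=s['eef_rot'];A=R.from_quat([q[1],q[2],q[3],q[0]])
for w in(.01,.022):
  for d in (0,-.0187,-.03): print(w,d,[np.round(proj(c,s['ee_pos']+A.apply([0,k*w,d]))[0]*1.25).tolist() for k in(-1,1)])
```

```text
cam [0.504 0.432 0.188] 303.61622685602555
plTL [234. 171.]
plTR [406. 171.]
blTL [267. 243.]
blTR [374. 243.]
blBL [272. 366.]
blBR [368. 366.]
cap [320. 318.]
lugtop [320. 404.]
tcp [322. 283.]
tcp_cap [322. 310.]
0.01 0 [[301.0, 283.0], [342.0, 283.0]]
0.01 -0.0187 [[299.0, 301.0], [344.0, 301.0]]
0.01 -0.03 [[298.0, 314.0], [346.0, 314.0]]
0.022 0 [[277.0, 283.0], [366.0, 283.0]]
0.022 -0.0187 [[273.0, 301.0], [371.0, 301.0]]
0.022 -0.03 [[269.0, 314.0], [375.0, 314.0]]
```

Run:
```python
from h import *
a=read_camera('wrist')['image'][165:335,180:330]; b=read_camera('scene')['image'][120:240,340:446]
save('z5.png',np.hstack([cv2.resize(a,(400,453)),cv2.resize(b,(400,453))]))
```

```text
(no output)
```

View pics/z5.png

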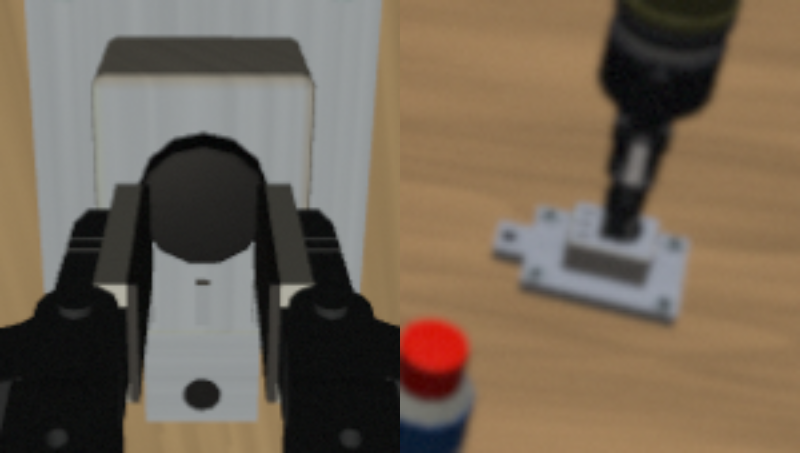

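The crop shows the fingertips have closed on the black cap (opening 0.24), above the block. So the real tips sit about 25 mm higher than the reported TCP suggests. Nothing has been lifted. I'll open, go about 22 mm lower and grip the block.

>>> drive_tool(series=[0, 0, 0, 0, 0, 0, 0, 0, 0, 0, 0, 0, 0, 0, 0, 0, 0, 0, 0, 0, 0, 0, 0, 0, 0, 0, 0, 0, 0, 0, 0, 0, 0, 0, 0, 0, 0, 0, 0, 0, 0, 0, 0, 0, 0, 0, 0, 0, 0, -1, -1, 8, 0, 0, 0, 0, -1, -1, 15, 0, 0, 0, 0, -1, -1, 20, 0, 0, 0, 0])

```text
time_s: 9.85
ee_pos: [0.4908, 0.3517, -0.0028]
eef_rot: [0.0, 0.762, 0.647, 0.001]
ft_force: [1.0, -1.3, -0.5]
opening: 0.997
```

Run:
```python
from h import *
go([.4916,.352,-.004],-9.3)
```

```text
go [0.4 0.8 1.2] [ 0.08 -0.07  0.01] t 9.85 tcp [ 0.4908  0.3517 -0.0028] F [ 1.  -1.3 -0.5] op 0.997
```

>>> drive_tool(series=[0, 0, 3, 0, 0, 0, 200, 0, 0, 3, 0, 0, 0, 255, 0, 0, 3, 0, 0, 0, 255, 0, 0, 3, 0, 0, 0, 255, 0, 0, 3, 0, 0, 0, 255, 0, 0, 3, 0, 0, 0, 255, 0, 0, 3, 0, 0, 0, 255, 0, 0, 3, 0, 0, 0, 255], force=80)

```text
time_s: 10.65
ee_pos: [0.4914, 0.352, -0.0054]
eef_rot: [0.0, 0.762, 0.648, 0.002]
ft_force: [1.4, -0.0, 2.4]
opening: 0.497
```

The block is gripped (opening 0.50, about 43 mm). Lifting and carrying it over.

>>> drive_tool(series=[0, 0, -10, 0, 0, 0, 255, 0, 0, -30, 0, 0, 0, 255, 0, 0, -60, 0, 0, 0, 255, 0, 0, -90, 0, 0, 0, 255, 0, 0, -100, 0, 0, 0, 255, 0, 0, -100, 0, 0, 0, 255])

```text
time_s: 11.25
ee_pos: [0.4914, 0.3522, 0.0957]
eef_rot: [0.0, 0.762, 0.648, 0.003]
ft_force: [0.5, 0.3, -6.8]
opening: 0.497
```

Run:
```python
from h import *
go([.550,.023,.095],-5.1)
```

```text
go [-315.4  111.     0. ] [ 0.24 -0.19 -4.19] t 11.25 tcp [0.4914 0.3522 0.0957] F [ 0.5  0.3 -6.8] op 0.497
```

>>> drive_tool(series=[-40, 14, 0, 0, 0, -4.2, 255, -80, 28, 0, 0, 0, -4.2, 255, -120, 42, 0, 0, 0, -4.2, 255, -160, 56, 0, 0, 0, -4.2, 255, -200, 70, 0, 0, 0, -4.2, 255, -240, 84, 0, 0, 0, -4.2, 255, -280, 98, 0, 0, 0, -4.2, 255, -305, 107, 0, 0, 0, -4.2, 255, -315, 111, 0, 0.2, -0.2, -4.2, 255, -315, 111, 0, 0.2, -0.2, -4.2, 255])

```text
time_s: 12.25
ee_pos: [0.5491, 0.0222, 0.0933]
eef_rot: [-0.001, 0.739, 0.674, -0.001]
ft_force: [0.4, 0.0, -6.6]
opening: 0.493
```

Run:
```python
from h import *
go([.550,.023,.035],-5.1)
c=read_camera('wrist'); save('w6.png',cv2.resize(c['image'],(800,600))); np.save('w6.npy',c,allow_pickle=True)
for k in('far_edge','lug_tip'):
    for d in spot_point('wrist',k)[:1]: print(k,np.round(d['at'],1),round(d['confidence'],2),np.round(onz(c,d['at'],observe()['ee_pos'][2]+.0054)[:2],4))
```

```text
go [ 0.9  1.  58.3] [-0.15  0.01 -0.14] t 12.25 tcp [0.5491 0.0222 0.0933] F [ 0.4  0.  -6.6] op 0.493
far_edge [255.8 135. ] 0.78 [0.5533 0.0788]
lug_tip [258.  332.7] 0.56 [ 0.5428 -0.0542]
```

View pics/w6.png

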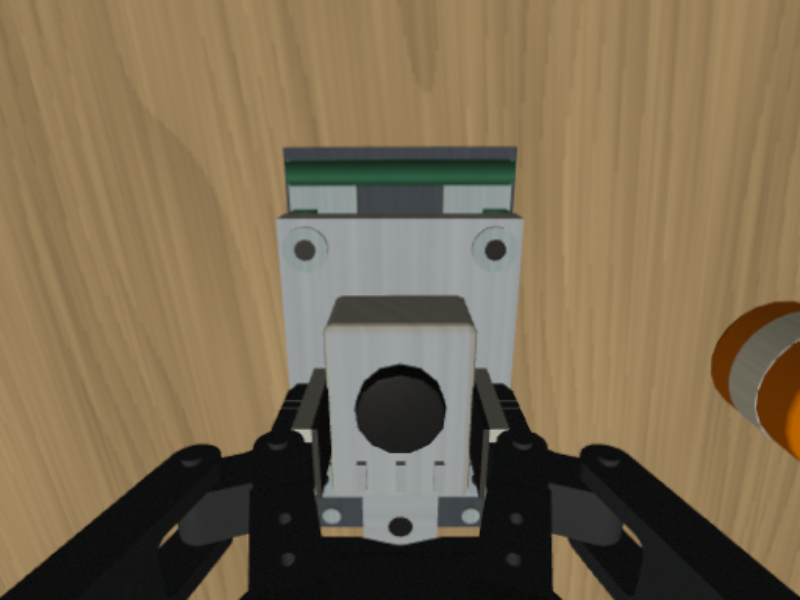

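The cover is held level over the pocket: plate far corners at (277,218) and (522,217), slab far corners at (285,149) and (517,148), pads on the block. Checking the relative offset.

Run:
```python
from h import *
c=np.load('w6.npy',allow_pickle=True).item(); S=np.array
fit(c,S([(285,149),(517,148)])*.64,[(.075,.06),(.075,-.06)],.01)
fit(c,S([(277,218),(522,217)])*.64,[(.055,.04),(.055,-.04)],.0933+.0054+.012)
go([.5495,.023,.035],-5.1)
```

```text
pose [0.549  0.0227] 85.06 res mm [[0.6, -0.1], [-0.6, 0.1]]
pose [0.5485 0.0236] 85.08 res mm [[0.5, -0.0], [-0.5, 0.0]]
go [-1.8  0.7 59.1] [-0.1  -0.04  0.05] t 12.4 tcp [0.549  0.0248 0.0941] F [-0.2 -0.7 -6.7] op 0.494
```

>>> drive_tool(series=[-2, 0.5, 20, 0, 0, 0, 255, -2, 0.5, 40, 0, 0, 0, 255, -2, 0.5, 55, 0, 0, 0, 255, -2, 0.5, 59, 0, 0, 0, 255, -2, 0.5, 59, 0, 0, 0, 255, -2, 0.5, 59, 0, 0, 0, 255])

```text
time_s: 13.0
ee_pos: [0.5498, 0.0235, 0.0357]
eef_rot: [-0.001, 0.737, 0.676, 0.0]
ft_force: [0.1, 0.3, -6.0]
opening: 0.494
```

Run:
```python
from h import *
go([.5492,.0227,.015],-5.1)
```

```text
go [-0.9 -0.5 20.7] [-0.03 -0.05  0.1 ] t 13.0 tcp [0.5498 0.0235 0.0357] F [ 0.1  0.3 -6. ] op 0.494
```

>>> drive_tool(series=[-0.5, -0.5, 4, 0, 0, 0.1, 255, -0.5, -0.5, 8, 0, 0, 0.1, 255, -0.5, -0.5, 11, 0, 0, 0.1, 255, -0.5, -0.5, 14, 0, 0, 0.1, 255, -0.5, -0.5, 17, 0, 0, 0.1, 255, -0.5, -0.5, 19, 0, 0, 0.1, 255, -0.5, -0.5, 20, 0, 0, 0.1, 255, -0.5, -0.5, 20, 0, 0, 0.1, 255])

```text
time_s: 13.8
ee_pos: [0.5492, 0.023, 0.0155]
eef_rot: [-0.001, 0.738, 0.675, 0.0]
ft_force: [-0.3, -0.4, -6.6]
opening: 0.491
```

>>> drive_tool(series=[0, 0, 1, 0, 0, 0, 255, 0, 0, 1.5, 0, 0, 0, 255, 0, 0, 1.5, 0, 0, 0, 255])

```text
time_s: 14.1
ee_pos: [0.5494, 0.023, 0.0146]
eef_rot: [-0.0, 0.738, 0.675, 0.0]
ft_force: [-0.8, 0.8, 0.1]
opening: 0.49
```

The floor carries the weight at exactly the expected height. Releasing gently, then rising.

>>> drive_tool(series=[0, 0, 0, 0, 0, 0, 110, 0, 0, 0, 0, 0, 0, 90, 0, 0, 0, 0, 0, 0, 80, 0, 0, 0, 0, 0, 0, 80, 0, 0, -10, 0, 0, 0, 80, 0, 0, -30, 0, 0, 0, 60, 0, 0, -70, 0, 0, 0, 0, 0, 0, -120, 0, 0, 0, 0, 0, 0, -160, 0, 0, 0, 0, 0, 0, -160, 0, 0, 0, 0])

```text
time_s: 15.1
ee_pos: [0.5543, 0.0228, 0.182]
eef_rot: [0.005, 0.738, 0.675, 0.005]
ft_force: [-0.7, -0.1, -0.4]
opening: 0.999
```

Run:
```python
from h import *
c=read_camera('wrist'); save('w7.png',cv2.resize(c['image'],(800,600))); np.save('w7.npy',c,allow_pickle=True)
d=silhouettes('wrist','cover')[0]; print(d['confidence'],cv2.approxPolyDP(cv2.findContours(d['region'].astype('uint8'),0,2)[0][0],3,True)[:,0].tolist())
# wedge from top cam: crop coords -> full
t=read_camera('top'); px=np.array([(128,243),(142,275),(266,213),(252,192)])/3.5+[320,150]
print([np.round(onz(t,p,z)[:2],4) for p,z in zip(px,[.004,.004,.055,.055])])
go([.492,-.30,.23],25)
```

```text
0.78 [[211, 113], [215, 211], [235, 212], [237, 231], [262, 231], [263, 212], [284, 211], [287, 114]]
[array([ 0.4834, -0.2833]), array([ 0.4571, -0.2937]), array([ 0.5042, -0.3835]), array([ 0.521 , -0.3733])]
go [-326.6  -28.   -55.5] [ 1.000e-02 -5.000e-02 -3.009e+01] t 15.25 tcp [0.5489 0.0229 0.1748] F [-0.9  0.  -1.5] op 1.004
```

View pics/w7.png

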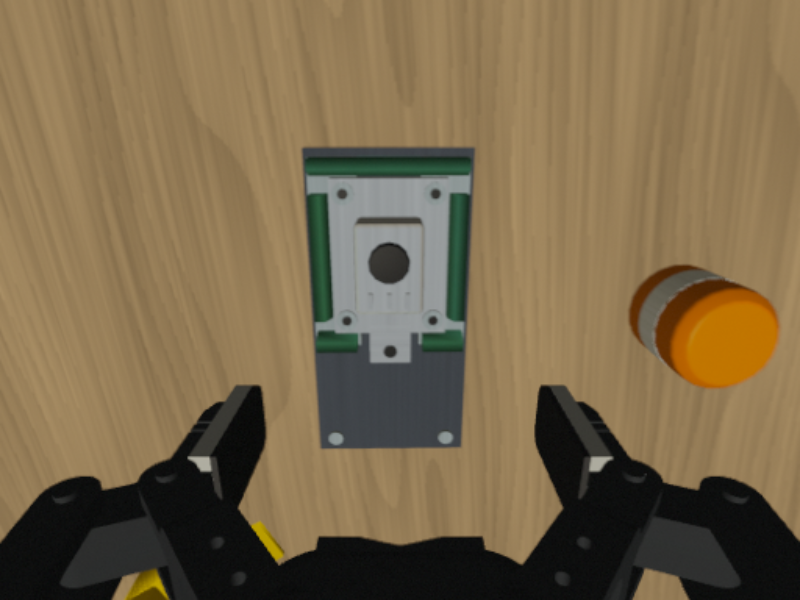

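The picture shows the cover seated square inside the green walls, with the lug end at (390,362) through the notch. Now the wedge.

Run:
```python
from h import *
c=np.load('w7.npy',allow_pickle=True).item(); S=np.array
fit(c,S([(304,149),(475,149),(461,447),(321,447)])*.64,[(.075,.06),(.075,-.06),(-.17,-.06),(-.17,.06)],.01)
fit(c,S([(370,362),(411,362),(329,178),(450,178)])*.64,[(-.079,.015),(-.079,-.015),(.055,.04),(.055,-.04)],.032)
go([.505,-.363,.20],25.2)
```

```text
pose [0.5488 0.023 ] 84.84 res mm [[0.7, -1.3], [-1.1, -1.0], [-0.2, 0.7], [0.6, 1.6]]
pose [0.5489 0.0241] 84.88 res mm [[-0.3, 0.3], [0.3, 0.0], [0.2, -0.2], [-0.2, -0.1]]
go [-388.3   -9.5  -25.5] [ 1.000e-02 -5.000e-02 -3.029e+01] t 15.25 tcp [0.5489 0.0229 0.1748] F [-0.9  0.  -1.5] op 1.004
```

>>> drive_tool(series=[-50, -1, -25, 0, 0, -8, 0, -100, -2, -25, 0, 0, -16, 0, -150, -3, -25, 0, 0, -24, 0, -200, -4, -25, 0, 0, -30.3, 0, -250, -6, -25, 0, 0, -30.3, 0, -300, -8, -25, 0, 0, -30.3, 0, -350, -9, -25, 0, 0, -30.3, 0, -388, -9.5, -25, 0, 0, -30.3, 0, -388, -9.5, -25, 0, 0, -30.3, 0, -388, -9.5, -25, 0, 0, -30.3, 0])

```text
time_s: 16.25
ee_pos: [0.5033, -0.363, 0.1967]
eef_rot: [-0.003, 0.537, 0.844, 0.001]
ft_force: [0.4, 0.8, -1.0]
opening: 1.0
```

Run:
```python
from h import *
c=read_camera('wrist'); save('w8.png',cv2.resize(c['image'],(800,600))); np.save('w8.npy',c,allow_pickle=True)
go([.5077,-.3679,.10],25.2)
```

```text
go [-7.8  1.2 97.1] [-0.06 -0.32 -0.06] t 16.3 tcp [ 0.5037 -0.3618  0.1971] F [-0.5  0.2  0.2] op 0.998
```

View pics/w8.png

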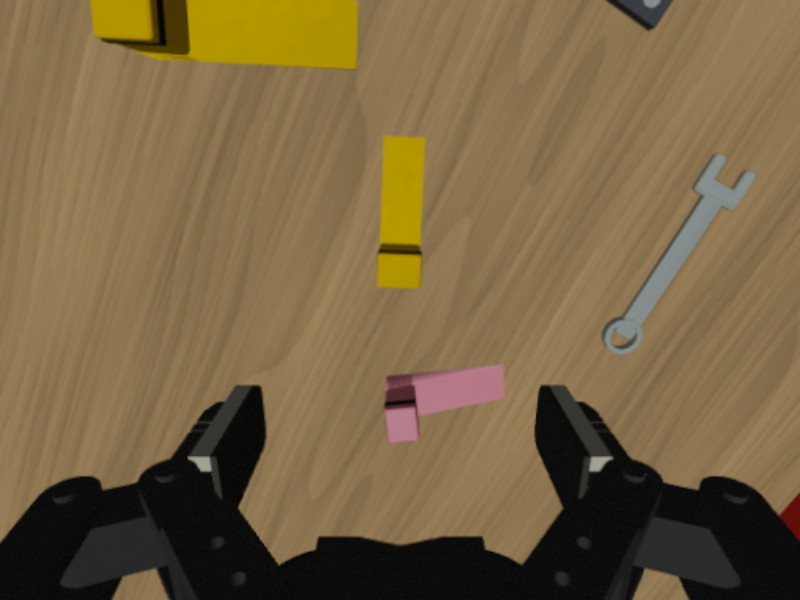

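The small yellow wedge is dead ahead: tip edge (384–425,137), handle top (378–421, 253–287). The pink wedge is behind it, and the big yellow one is at upper left.

Run:
```python
from h import *
c=np.load('w8.npy',allow_pickle=True).item(); S=np.array
px=S([(384,137),(425,138),(378,253),(422,252),(420,288),(378,287)])*.64
t,y=fit(c,px,[(.05,.015),(.05,-.015),(-.026,.015),(-.026,-.015),(-.05,-.015),(-.05,.015)],[.004,.004,.055,.055,.055,.055])
u=S([np.cos(np.radians(y)),np.sin(np.radians(y))]); h=t-.038*u; print(h)
go([*h,.07],y-90); go([*h,.01],y-90)
```

```text
pose [ 0.4893 -0.3325] 112.98 res mm [[0.8, -1.1], [0.5, -0.8], [-0.0, -0.0], [-1.1, 1.5], [-0.7, 0.2], [0.5, 0.3]]
[ 0.50409367 -0.3675306 ]
go [ -6.1  -1.9 127.1] [-0.07 -0.32  2.16] t 16.3 tcp [ 0.5037 -0.3618  0.1971] F [-0.5  0.2  0.2] op 0.998
go [ -6.4  -1.9 187.1] [-0.07 -0.32  2.16] t 16.3 tcp [ 0.5037 -0.3618  0.1971] F [-0.5  0.2  0.2] op 0.998
```

>>> drive_tool(series=[-6, -2, 40, 0, -0.3, 2.2, 0, -6, -2, 80, 0, -0.3, 2.2, 0, -6, -2, 120, 0, -0.3, 2.2, 0, -6, -2, 150, 0, -0.3, 2.2, 0, -6, -2, 180, 0, -0.3, 2.2, 0, -6, -2, 197, 0, -0.3, 2.2, 0, -6.3, -2, 202, 0, -0.3, 2.2, 0, -6.3, -2, 202, 0, -0.3, 2.2, 0])

```text
time_s: 17.1
ee_pos: [0.5035, -0.3653, -0.0058]
eef_rot: [-0.002, 0.552, 0.834, -0.0]
ft_force: [-0.1, 0.8, 0.3]
opening: 1.0
```

>>> drive_tool(series=[0, 0, 0, 0, 0, 0, 255, 0, 0, 0, 0, 0, 0, 255, 0, 0, 0, 0, 0, 0, 255, 0, 0, 0, 0, 0, 0, 255, 0, 0, 0, 0, 0, 0, 255, 0, 0, 0, 0, 0, 0, 255, 0, 0, 0, 0, 0, 0, 255, 0, 0, 0, 0, 0, 0, 255], force=90)

```text
time_s: 17.9
ee_pos: [0.5042, -0.366, -0.0046]
eef_rot: [-0.001, 0.552, 0.834, -0.0]
ft_force: [-0.0, 0.6, 6.3]
opening: 0.337
```

Run:
```python
from h import *
go([.5041,-.3675,-.005],23)
```

```text
go [-1.4 -0.7  0.4] [-0.07 -0.06  0.02] t 17.9 tcp [ 0.5042 -0.366  -0.0046] F [-0.   0.6  6.3] op 0.337
```

>>> drive_tool(series=[0, 0, -15, 0, 0, 0, 255, 0, 0, -40, 0, 0, 0, 255, 0, 0, -65, 0, 0, 0, 255, 0, 0, -65, 0, 0, 0, 255])

```text
time_s: 18.3
ee_pos: [0.5062, -0.3678, 0.0634]
eef_rot: [0.002, 0.552, 0.834, -0.001]
ft_force: [-0.5, -0.6, -1.7]
opening: 0.335
```

Run:
```python
from h import *
go([.5323,-.1642,.06],-5.1)
```

```text
go [177.2 103.6   2.7] [ 0.16  0.24 28.11] t 18.3 tcp [ 0.5062 -0.3678  0.0634] F [-0.5 -0.6 -1.7] op 0.335
```

>>> drive_tool(series=[30, 17, 0, 0, 0, 5, 255, 60, 35, 0, 0, 0, 10, 255, 90, 52, 0, 0, 0, 16, 255, 120, 70, 0, 0, 0, 22, 255, 150, 88, 0, 0, 0, 28, 255, 170, 99, 2, 0.1, 0.2, 28.1, 255, 177, 103.5, 2.5, 0.1, 0.2, 28.1, 255, 177, 103.5, 2.5, 0.1, 0.2, 28.1, 255, 177, 103.5, 2.5, 0.1, 0.2, 28.1, 255])

```text
time_s: 19.2
ee_pos: [0.5322, -0.1652, 0.0597]
eef_rot: [0.001, 0.738, 0.675, -0.0]
ft_force: [-0.3, -0.6, -2.1]
opening: 0.342
```

Run:
```python
from h import *
go([.5323,-.1642,.01],-5.1)
c=read_camera('wrist'); np.save('w9.npy',c,allow_pickle=True)
for k,z in(('wedge_tip',.069),('lug_tip',.02)):
    for d in spot_point('wrist',k)[:2]:
        p=onz(c,d['at'],z)[:2]-[.549,.023]; u=np.array([.0889,.996]); print(k,np.round(d['at'],1),round(d['confidence'],2),'cradle xy',np.round([p@u,p@[-u[1],u[0]]],4))
im=c['image']; hsv=cv2.cvtColor(im,cv2.COLOR_RGB2HSV)
m=cv2.inRange(hsv,(20,150,60),(32,255,255)); 
for k in sorted(cv2.findContours(m,0,2)[0],key=cv2.contourArea)[-2:]: print(cv2.contourArea(k),cv2.approxPolyDP(k,3,True)[:,0].tolist())
```

```text
go [ 1.  -0.  49.7] [0.03 0.05 0.03] t 19.2 tcp [ 0.5322 -0.1652  0.0597] F [-0.3 -0.6 -2.1] op 0.342
wedge_tip [130.2 286.5] 0.92 cradle xy [-0.2264  0.0799]
wedge_tip [255.9  78.3] 0.7 cradle xy [-0.1035  0.0011]
lug_tip [256.8  34.8] 0.83 cradle xy [-0.0764  0.0005]
5585.0 [[117, 267], [1, 322], [0, 383], [130, 288]]
9975.5 [[227, 79], [225, 252], [286, 252], [285, 79]]
```

The wedge is aligned with the bed within about 1 mm, tip about 22–25 mm short of the lug. Lowering to the bed.

>>> drive_tool(series=[0, 0, 20, 0, 0, 0, 255, 0, 0, 38, 0, 0, 0, 255, 0, 0, 46, 0, 0, 0, 255, 0, 0, 50, 0, 0, 0, 255, 0, 0, 52, 0, 0, 0, 255, 0, 0, 52, 0, 0, 0, 255])

```text
time_s: 19.95
ee_pos: [0.5328, -0.1661, 0.0084]
eef_rot: [0.001, 0.738, 0.674, 0.0]
ft_force: [0.0, -0.5, -2.3]
opening: 0.336
```

Run:
```python
from h import *
go([.5323,-.1642,.0054],-5.1)
```

```text
go [ 1.8 -0.7  3. ] [ 0.11  0.05 -0.08] t 19.95 tcp [ 0.5328 -0.1661  0.0084] F [ 0.  -0.5 -2.3] op 0.336
```

>>> drive_tool(series=[0, 0, 1.5, 0, 0, 0, 255, 0, 0, 2.5, 0, 0, 0, 255, 0, 0, 3.5, 0, 0, 0, 255, 0, 0, 3.5, 0, 0, 0, 255])

```text
time_s: 20.35
ee_pos: [0.5332, -0.1662, 0.0054]
eef_rot: [0.002, 0.738, 0.674, 0.001]
ft_force: [-0.4, -0.9, 0.4]
opening: 0.338
```

Wedge on the bed. Pushing toward the lug, stopping short of contact.

>>> drive_tool(series=[5, 0, 0.3, 0, 0, 0, 255, 10, 0, 0.3, 0, 0, 0, 255, 15, 0, 0.3, 0, 0, 0, 255, 20, 0, 0.3, 0, 0, 0, 255, 25, 0, 0.3, 0, 0, 0, 255, 30, 0, 0.3, 0, 0, 0, 255, 35, 0, 0.3, 0, 0, 0, 255, 40, 0, 0.3, 0, 0, 0, 255, 45, 0, 0.3, 0, 0, 0, 255, 45, 0, 0.3, 0, 0, 0, 255])

```text
time_s: 21.35
ee_pos: [0.5377, -0.1206, 0.0054]
eef_rot: [0.002, 0.738, 0.675, 0.001]
ft_force: [0.3, -1.0, 4.2]
opening: 0.337
```

```bash
cat > chk.py <<'E'
from h import *
go([.549-.0889*.117,.023-.996*.117,.0050],-5.1)
c=read_camera('wrist'); print('wrist row/col',[ (np.round(d['at'],1).tolist(),round(d['confidence'],2)) for d in spot_point('wrist','lug_tip')[:1]])
u=np.array([.0889,.996]); p=observe()['ee_pos'][:2]-[.549,.023]; print('tip cradle',np.round([p@u+.088,p@[-u[1],u[0]]],4))
np.save('wl.npy',c,allow_pickle=True)
E
python3 chk.py
```

```text
go [27.  -1.6  0.3] [ 0.21  0.04 -0.07] t 21.35 tcp [ 0.5377 -0.1206  0.0054] F [ 0.3 -1.   4.2] op 0.337
wrist row/col [([255.0, 118.6], 0.86)]
tip cradle [-0.056  -0.0015]
```

>>> drive_tool(series=[2, 0.5, 0, 0, 0, 0, 255, 4, 0.5, 0, 0, 0, 0, 255, 4, 0.5, 0, 0, 0, 0, 255])

```text
time_s: 21.75
ee_pos: [0.5386, -0.1161, 0.0053]
eef_rot: [0.001, 0.738, 0.674, 0.001]
ft_force: [0.6, -1.6, 4.4]
opening: 0.339
```

>>> drive_tool(series=[2, 0, 0, 0, 0, 0, 255, 4, 0, 0, 0, 0, 0, 255, 4, 0, 0, 0, 0, 0, 255])

```text
time_s: 22.05
ee_pos: [0.539, -0.1118, 0.0054]
eef_rot: [0.001, 0.738, 0.675, 0.001]
ft_force: [0.0, -1.6, 4.2]
opening: 0.342
```

>>> drive_tool(series=[2, 0, 0, 0, 0, 0, 255, 4, 0, 0, 0, 0, 0, 255, 4, 0, 0, 0, 0, 0, 255])

```text
time_s: 22.35
ee_pos: [0.5394, -0.1081, 0.0054]
eef_rot: [0.002, 0.738, 0.675, 0.001]
ft_force: [-0.3, -4.1, 3.4]
opening: 0.34
```

```bash
python3 chk.py
```

```text
go [14.4 -2.1  0.3] [ 0.22  0.04 -0.05] t 22.35 tcp [ 0.5394 -0.1081  0.0054] F [-0.3 -4.1  3.4] op 0.34
wrist row/col [([254.4, 143.6], 0.63)]
tip cradle [-0.0434 -0.0021]
```

Contact with the lug is felt (push 4 N). Pushing on in small steps.

>>> drive_tool(series=[2, 0, 0, 0, 0, 0, 255, 4, 0, 0, 0, 0, 0, 255, 6, 0, 0, 0, 0, 0, 255, 8, 0, 0, 0, 0, 0, 255, 8, 0, 0, 0, 0, 0, 255])

```text
time_s: 22.95
ee_pos: [0.5403, -0.1006, 0.0054]
eef_rot: [0.002, 0.738, 0.675, 0.001]
ft_force: [-1.1, -5.2, 3.4]
opening: 0.338
```

```bash
python3 chk.py
```

```text
go [ 6.9 -2.4  0.4] [ 0.24  0.07 -0.04] t 22.95 tcp [ 0.5403 -0.1006  0.0054] F [-1.1 -5.2  3.4] op 0.338
wrist row/col [([252.6, 154.2], 0.75)]
tip cradle [-0.0358 -0.0023]
```

>>> drive_tool(series=[2, 0, 0, 0, 0, 0, 255, 4, 0, 0, 0, 0, 0, 255, 6, 0, 0, 0, 0, 0, 255, 8, 0, 0, 0, 0, 0, 255, 10, 0, 0, 0, 0, 0, 255, 10, 0, 0, 0, 0, 0, 255, 10, 0, 0, 0, 0, 0, 255])

```text
time_s: 23.75
ee_pos: [0.5414, -0.091, 0.0054]
eef_rot: [0.002, 0.738, 0.675, 0.001]
ft_force: [0.3, -5.3, 4.5]
opening: 0.337
```

```bash
python3 chk.py
python3 - <<'E'
from h import *
a=np.load('wl.npy',allow_pickle=True).item()['image']
b=read_camera('scene')['image'][130:230,195:320]
save('z10.png',np.vstack([cv2.resize(a[100:340,140:380],(600,600))[:330],cv2.resize(b,(600,270*100*0+270))]))
E
```

```text
go [-2.8 -2.5  0.4] [ 0.26  0.09 -0.05] t 23.75 tcp [ 0.5414 -0.091   0.0054] F [ 0.3 -5.3  4.5] op 0.337
wrist row/col [([253.7, 172.5], 0.93)]
tip cradle [-0.0263 -0.0025]
```

View pics/z10.png

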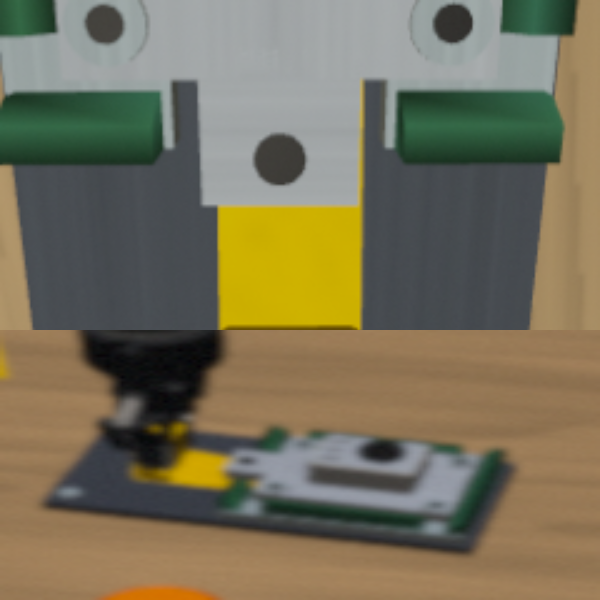

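The picture shows the lug (end edge at crop row 207, centred in the notch between columns 172 and 386) resting on the yellow slope, with the cover level side-to-side between the walls. A final numeric check, then hand in.

Run:
```python
from h import *
c=np.load('wl.npy',allow_pickle=True).item(); u=np.array([.0889,.996])
f=lambda a,b:(140+a/2.5,100+b/2.5)
for n,a,b,z in(('lug end',203,207,.036),('lug end',360,207,.036),('wall face',80,163,.034),('wall face',480,163,.034)):
    p=onz(c,f(a,b),z)[:2]-[.549,.023]; print(n,np.round([p@u,p@[-u[1],u[0]]],4))
s=observe(); print(s['ft_force'],s['opening'],s['time_s'],abs(s['qd']).max())
hand_in()
```

```text
lug end [-0.0767  0.0152]
lug end [-0.0767 -0.015 ]
wall face [-0.0685  0.0386]
wall face [-0.0686 -0.038 ]
[ 0.77260134 -5.25000204  3.29196933] 0.34060824206998475 23.9 0.000912849952662044
the job is handed in; nothing more can be done
```

I seated the cover in the pocket and let go of it. I then gripped the small yellow wedge, pushed it under the lug, and handed the job in at about 24 s, still gripping it. `hand_in()` gives no verdict, so I don't know whether it passed.

**Last checks before hand-in:**
- **Cover position:** the lug end is at cradle x = -76.7 mm. That puts the cover about 2 mm past centre, against the far wall. The lug is centred sideways to about 0.1 mm.
- **Lift:** the wedge tip is about 50 mm past the lug edge, which works out at about 4 mm of lift. The push since first contact suggests 3.7–4 mm. I did not measure the lift or the far edge's height directly.
- **Wedge:** the push force was a steady 5 N. The wedge was pressed down on the bed, gripped (opening 0.34, about 29 mm), and the arm was still.

**What went wrong or disagreed:**
- One early move went the wrong way along tool x. It touched nothing and I corrected it.
- The fingertips turned out to be about 25 mm farther back than the TCP figure implies, so the first grip closed on the cover's black cap. I opened, went lower and gripped the block properly before lifting.
- The top and wrist cameras disagreed on the cradle position by about 3 mm. I used the wrist camera, and the cover touched the pocket floor at exactly the height I expected.

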